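# Lock the headphone stand's height with its second nut and put the hanger back

### The job

Lock the height setting of the headphone stand: screw the large upper nut down the threaded mast, clockwise seen from above, until it bears on the small lower nut, and tighten it firmly against it, but not so hard that the lower nut is dragged round off its setting. Then put the wooden hanger bar over the mast so that it lies level on the upper nut and let go, leaving the speaker, disc cases, coaster and remote where they are.

Things in the scene. Friction and masses are not known exactly. Their poses are not given: they have to be found in the camera images.
- stand: headphone stand that does not shift: round wooden foot, 130 mm across and 20 mm thick, with an upright 14 mm threaded steel mast in its middle, whose tapered tip is 222 mm above the laminate. Origin: on the mast's axis at the laminate. z up.
- mast_tip (a point): tip of the threaded mast, on its axis, 222 mm above the laminate
- lower_nut: small steel hexagon nut on the mast, the height setting: 24 mm across flats, 18 mm high. Origin: on the mast's axis at its underside (about 145 mm above the laminate); z up; two of its flats face its +x and -x. It is stiff on the thread: about 0.6 N m turns it, and it must not be turned.
- lower_corner (a point): one upper corner of the small lower nut, 13.9 mm from the mast's axis: shows whether that nut has been turned
- upper_nut: large aluminium hexagon nut on the mast, above the small one: 36 mm across flats, 41.6 mm over corners, 22 mm high. Origin: on the mast's axis at its underside; z up; two of its flats face its +x and -x, so a grasp across flats comes every 60 degrees. Clockwise from above lowers it by 1 mm per radian. It starts 1.4 to 3.3 mm above the lower nut's top.
- upper_top (a point): centre of the upper nut's top face. The nut is stiff on the thread: 0.2 N m while it runs free slowly (so a torque read at a standstill may be off by that much either way). Once it bears on the lower nut the torque climbs by about 3 N m per radian; 0.2 to 0.45 N m above free running is well tightened, 0.6 above drags the lower nut round. It stays tight when let go.
- hanger: wooden hanger bar lying flat on the laminate: 160 mm along its y, 36 mm along its x, 18 mm thick, with a 20 mm hole straight through its middle and an 8 mm wide, 10 mm high raised lip on top at each end; about 0.09 kg. Origin: centre of its underside, in the middle of the hole; z up. Grip it across the 36 mm sides, at the middle; it may lie over the mast in any direction.
- speaker: wireless speaker with a knob on top, 100 x 190 x 121 mm (135 mm over the knob), loose. Origin: centre of its underside. Leave it alone.
- disc_cases: stack of five plastic disc cases, 125 x 142 x 51 mm, loose. Origin: centre of its underside. Leave it alone.
- coaster: round ceramic coaster, 96 mm across, 8 mm high, loose. Origin: centre of its underside. Leave it alone.
- remote: aluminium remote control, 40 mm along x, 170 mm along y, 14 mm high, loose. Origin: centre of its underside. Leave it alone.
Mind the look-alikes: they are no part of the job. Several things have the shape of the stand; the one meant has the colours described above. Several things look just like the hanger: the one meant starts farthest from the robot's base.

How it is judged:
On the way:
1. the upper nut is tight against the lower nut (more than 6 N between them) while the hanger bar still lies off the mast (contact force between upper_nut and lower_nut above 6 N and horizontal distance between hanger and mast_tip above 0.08 m), for 0.3 s.
At the end, for the whole second after the job is handed in: The upper nut presses on the lower nut with more than 6 N, the lower nut's corner is within 3 mm of where it began, and the hanger bar lies at rest round the mast on top of the upper nut: underside 19 to 25 mm above that nut's underside, origin within 7 mm of the mast's axis, level within 0.09 rad (contact force between upper_nut and lower_nut above 6 N and distance of lower_corner from where it was at the start of the episode below 0.003 m and horizontal distance between hanger and mast_tip below 0.007 m and z of hanger in the frame of upper_nut between 0.019 and 0.025 m and angle between hanger's own z axis and vertical below 0.09 rad and linear speed of hanger below 0.02 m/s); the robot touches nothing.
It fails at once if the lower nut is dragged round: its corner moves more than 3 mm (distance of lower_corner from where it was at the start of the episode above 0.003 m).
It fails at once if the speaker, disc cases, coaster or remote is moved more than 20 mm (distance of any of speaker, disc_cases, coaster, remote from where it was at the start of the episode above 0.02 m).
It also fails if it takes over 70 s, if anything falls off the work surface, if the arm or the gripper's body presses on something with over 40 N, if the wrist force passes 120 N, or if a joint passes its speed limit or range.

### The arm

A 6-joint arm with a two-finger parallel gripper is mounted at the origin on the work surface. World frame = base frame: x ahead of the robot, y to its left, z up, the work surface at z = 0. Lengths are in m, angles in rad, forces in N, time in s.
With the tool pointing down it reaches from about 0.425 to 0.95 m from the base axis. Payload 14.7 kg.
Tool frame: the origin (TCP) lies midway between the tips of the shut fingers; the grasp point (between the pads) lies 19 mm behind it; x points along the fingers, z is the direction in which the jaws open and shut, and the axes are right-handed (so a half turn about x gives the same grasp; the last joint's range is limited). The gripper opens to 85 mm and grips with 20 to 120 N. Pads are 22 mm wide; open, the fingers measure 114 mm over their backs; the gripper's body (76 mm by 85 mm) begins 54 mm behind the grasp point. The pads swing forward as they close: fully open they stand 13 mm farther back than shut.
Start: joints at [1.096, 0.48, 1.596, -0, 1.065, -0.047], TCP at [0.27, 0.591, 0.231] pointing down, gripper open.
Joint ranges: [-2.75, 2.75], [-0.82, 2.05], [0.23, 2.67], [-1.56, 4.7], [0.09, 2.69], [-2.92, 2.92]. Speed limits (rad/s): [1.89, 1.89, 2.39, 3.01, 3.01, 3.01].

### API

Orientations are given as a rotation vector (axis times angle).
In Python, from cell import env, capture, calibration, close_job gives the robot as it stands.
- The arm moves only by the shell command python3 -m handwheel 'ROWS' [FORCE]. ROWS is JSON, a list of rows, each an object with "gripper": the opening, from 0 (shut) to 1 (fully open); "travel": the shift along the tool's x, y, z in cm, a list of three; "turn": the turn, a rotation vector about the tool's x, y, z in degrees, a list of three. A call has 1 to 8 rows; each row shifts and turns the commanded pose from where the row before left it, along the tool's axes as they then stand; what a row does not reach is not made up. A row lasts 1/10 s, in which the tool goes at most 50 mm and 8.59 degrees, less where a joint would pass 70% of its speed; a pose out of reach is approached as far as the arm can. A call is refused whole if a number of a shift passes 5 or a number of a turn 8.59, either way. A call with a gripper value outside its range is refused whole. The fingers move at their own pace and stop on an object; FORCE is the grip in N (left out, the last holds). Time passes only in rows, so rows that do not move let the fingers close. It gives the time, the measured TCP pose, the force and the opening at its end, in the units of the state.
- env.state(): the state, without advancing time (a new reading comes with each control period).
- capture(name): name is "side" or "top" or "wrist"; returns the picture (480x640x3 uint8, red, green, blue); there is no depth.
- calibration(name): a dict with "fx", "fy", "cx", "cy" (pixels), "R" (3x3) and "t" (3): a world point X has camera coordinates R X + t. Camera axes: x right, y down, z forward; pixel columns grow to the right and rows downward; lengths in m; the calibration is good to about 2 mm. A picture is of the moment at which its call begins: read the wrist's pose just before it. calibration takes no time and is no camera call; for the wrist camera it gives the pose at the moment of the call.
- close_job(): hands the job in, once; it reports no verdict.
The state is a dict: "t": time; "qpos": joint angles; "qd": joint speeds; "effort": joint torques, N m; "tool_pos": TCP position; "ee_rot": TCP orientation; "force": force on the tool from outside, world axes, zero at the start; "ft_torque": the same for the moment, N m; "opening": finger opening in m.
Only numpy, scipy, OpenCV 4.12 (cv2) and the standard library are available. Lean on these libraries where they do the work, as an engineer would, in place of code of your own. Each camera call takes 0.05 s, during which the arm holds its last target. There are 200 camera calls.

## Working session

There is one attempt and no reset: what is moved stays moved. The work goes in short steps, Python scripts to look and compute and a shell command to move; the robot and the scene stay as the last step left them, time stands still between calls to the robot, and variables do not carry over. Pictures are saved under pics/ and viewed, about 8 in all and at most 12, crops included, and the job is handed in when it is done.

```bash
ls; mkdir -p pics
cat > h.py <<'E'
import numpy as np,cv2
from cell import env,capture,calibration,close_job
def snap(n,f):
    c=calibration(n);im=capture(n);cv2.imwrite('pics/'+f,im[:,:,::-1]);np.savez('pics/'+f[:-4]+'.npz',im=im,**{k:np.array(v) for k,v in c.items()});return im,c
def load(f): return np.load('pics/'+f+'.npz')
def ray(c,u,v):
    d=np.array([(u-c['cx'])/c['fx'],(v-c['cy'])/c['fy'],1.]);R=np.array(c['R']);t=np.array(c['t']);return -R.T@t,R.T@d
def onz(c,u,v,z):
    o,d=ray(c,u,v);return o+d*(z-o[2])/d[2]
def proj(c,X):
    p=np.array(c['R'])@np.array(X)+np.array(c['t']);return np.array([c['fx']*p[0]/p[2]+c['cx'],c['fy']*p[1]/p[2]+c['cy']])
E
python3 - <<'E'
from h import *
for n in('side','top'):
    im,c=snap(n,n+'0.png');print(n,{k:np.round(v,3).tolist() for k,v in c.items()})
    o,d=ray(c,320,240);print(o)
print(env.state())
E
```

```text
pics
side {'fx': 491.989, 'fy': 491.989, 'cx': 327.556, 'cy': 246.909, 'R': [[0.776, -0.63, 0.02], [-0.389, -0.505, -0.77], [0.496, 0.59, -0.637]], 't': [-0.376, 0.364, 0.802]}
[ 0.03601659 -0.52663247  0.79906182]
top {'fx': 591.736, 'fy': 591.736, 'cx': 307.029, 'cy': 236.646, 'R': [[-0.019, -1.0, 0.008], [-0.981, 0.017, -0.195], [0.195, -0.011, -0.981]], 't': [0.066, 0.563, 1.328]}
[0.29396549 0.07195341 1.41195971]
{'t': 0.1, 'qpos': array([ 1.09640857e+00,  4.80776239e-01,  1.59680573e+00,  1.39501543e-05,
        1.06512012e+00, -4.65890257e-02]), 'qd': array([ 5.13292521e-04, -2.78508817e-05,  2.83799104e-04, -9.46557607e-04,
       -5.57766667e-04,  1.01770239e-03]), 'effort': array([-3.77334209e-04, -9.52272820e+01, -4.31032884e+01, -2.97416200e-04,
        5.40717403e-03,  2.44546152e-05]), 'tool_pos': array([0.26946389, 0.59110295, 0.23073387]), 'ee_rot': array([-0.88914178,  1.38272631,  0.88824565]), 'force': array([0.49415387, 0.1862388 , 0.50230868]), 'ft_torque': array([ 4.32944719e-05, -5.00533388e-02,  6.94375956e-03]), 'opening': 0.08523104817636379}
```

View pics/top0.png

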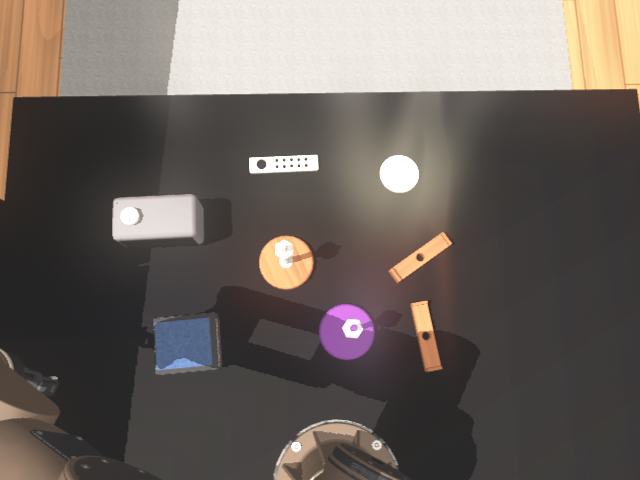

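View pics/side0.png

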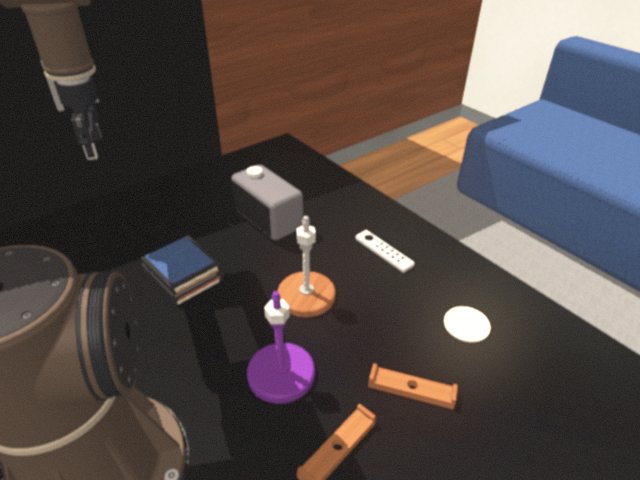

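The top view shows two stands. The one at (286,262) has a wooden foot and a steel mast, so it fits. The one at (347,332) is purple, so it is a look-alike. There are two hangers, at (420,257) and (426,336). The first lies farther from the base (about (335,460)), so it is the one meant. I'll measure both and confirm in a crop.

Run:
```python
from h import *
c=load('top0');im=c['im'];hsv=cv2.cvtColor(im,cv2.COLOR_RGB2HSV)
m=cv2.inRange(hsv,(5,90,70),(22,255,255));m[:200]=0
cs,_=cv2.findContours(m,cv2.RETR_EXTERNAL,cv2.CHAIN_APPROX_NONE)
for k in cs:
    a=cv2.contourArea(k)
    if a<400:continue
    (u,v),s,_=cv2.minAreaRect(k)
    print('blob',u,v,s,a)
    if min(s)<30:
        p=np.array([onz(c,x,y,.02)[:2] for x,y in k[:,0]],np.float32)*1000
        r=cv2.minAreaRect(p);b=cv2.boxPoints(r);e=max((b[1]-b[0],b[2]-b[1]),key=np.linalg.norm)
        print('hanger c',r[0],r[1],'long axis deg',np.degrees(np.arctan2(e[1],e[0])),'dist',np.hypot(*r[0]))
        # hole: dark within
        f=np.zeros_like(m);cv2.drawContours(f,[k],-1,255,-1);f=cv2.erode(f,np.ones((5,5)))
        d=(f>0)&(im.max(2)<60);y,x=np.nonzero(d);print('hole',x.mean(),y.mean(),len(x),onz(c,x.mean(),y.mean(),.014))
    else:
        p=cv2.convexHull(k)[:,0]
        q=np.array([onz(c,x,y,.02)[:2] for x,y in p],np.float32)*1000
        print('foot',cv2.fitEllipse(q),cv2.minEnclosingCircle(q))
g=lambda z,f:cv2.resize(z,(400,400),interpolation=cv2.INTER_CUBIC)
A=im[235:285,260:310];B=im[225:385,370:530]
cv2.imwrite('pics/crop1.png',np.hstack([g(A,0),g(B,0)])[:,:,::-1])
```

```text
blob 425.6482849121094 335.8526611328125 (71.62794494628906, 18.527524948120117) 1201.5
hanger c (332.07464599609375, -215.68775939941406) (162.66734313964844, 43.188568115234375) long axis deg 9.599894 dist 395.97320625033524
hole 425.08 335.56 25 [ 0.33205006 -0.21563669  0.014     ]
blob 285.5 262.0 (54.0, 55.0) 2319.0
foot ((510.87799072265625, 107.05978393554688), (131.4396514892578, 131.89195251464844), 171.73379516601562) ((510.82110595703125, 107.05970001220703), 66.33396911621094)
blob 419.9069519042969 257.06683349609375 (17.079626083374023, 69.25579833984375) 1100.0
hanger c (517.0396118164062, -213.20230102539062) (40.29875183105469, 168.73199462890625) long axis deg -55.804108 dist 559.2720101612285
hole nan nan 0 [nan nan nan]<stdin>:16: RuntimeWarning: Mean of empty slice.
  ret = ret.dtype.type(ret / rcount)
```

View pics/crop1.png

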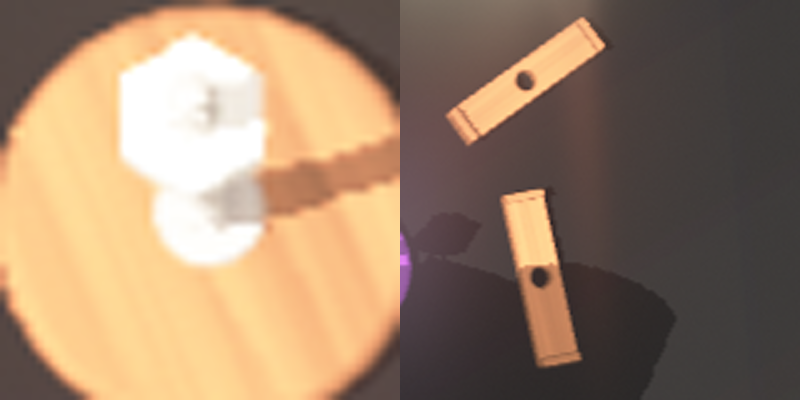

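The crop confirms it: the upper hanger is the far one (559 mm from the base against 396 mm), and the nut above the wooden foot has a flat on its left and on its right. Next I'll work out the approach.

```bash
cat >> h.py <<'E'
from scipy.spatial.transform import Rotation as Ro
def st(tgt=None):
    s=env.state();R=Ro.from_rotvec(s['ee_rot']).as_matrix()
    print('t%.2f pos'%s['t'],s['tool_pos'].round(4),'q6 %.3f q1 %.3f'%(s['qpos'][5],s['qpos'][0]),'F',s['force'].round(2),'M',s['ft_torque'].round(3),'open %.4f'%s['opening'])
    print(' toolx',R[:,0].round(3),'jaw deg %.2f'%np.degrees(np.arctan2(R[1,2],R[0,2])))
    if tgt is not None: print(' to target, tool axes cm',(R.T@(np.array(tgt)-s['tool_pos'])*100).round(2))
    return s,R
E
python3 - <<'E'
from h import *
s,R=st([.511,.107,.27]);print(R.round(3))
c=load('top0');im=c['im']
# nut contour: bright, low saturation around the nut, on plane z=.188
hsv=cv2.cvtColor(im,cv2.COLOR_RGB2HSV)
m=cv2.inRange(hsv,(0,0,170),(180,60,255));k=np.zeros_like(m);k[235:259,270:298]=m[235:259,270:298]
p=np.argwhere(k)[:,::-1]
print(p.min(0),p.max(0), onz(c,*(p.min(0)+p.max(0))/2,.188))
print(proj(c,[.511,.107,.188]),proj(c,[.511,.107,.222]))
w=calibration('wrist');print('wristcam',ray(w,320,240))
E
```

```text
t0.10 pos [0.2695 0.5911 0.2307] q6 -0.047 q1 1.096 F [0.49 0.19 0.5 ] M [ 0.    -0.05   0.007] open 0.0852
 toolx [-0.001 -0.001 -1.   ] jaw deg 65.49
 to target, tool axes cm [ -3.89 -42.06 -34.03]
[[-0.001 -0.91   0.415]
 [-0.001  0.415  0.91 ]
 [-1.     0.    -0.001]]
[275 239] [292 258] [0.51304292 0.10750941 0.188     ]
[283.75328813 249.45389702] [283.244311   246.55586465]
wristcam (array([0.20798214, 0.61857328, 0.37328061]), array([ 0.22776722, -0.10592943, -0.96806048]))
```

```bash
python3 -m handwheel '[{"gripper":1,"travel":[-2,-1,-1],"turn":[0,0,0]},{"gripper":1,"travel":[-1.5,-3.5,-2.8],"turn":[0,0,0]},{"gripper":1,"travel":[-0.4,-3.5,-2.8],"turn":[0,0,0]},{"gripper":1,"travel":[0,-3.5,-2.8],"turn":[0,0,0]},{"gripper":1,"travel":[0,-3.5,-2.8],"turn":[0,0,0]},{"gripper":1,"travel":[0,-3.5,-2.8],"turn":[0,0,0]},{"gripper":1,"travel":[0,-3.5,-2.8],"turn":[0,0,0]},{"gripper":1,"travel":[0,-3.5,-2.8],"turn":[0,0,0]}]' 60
python3 -m handwheel '[{"gripper":1,"travel":[0,-3.5,-2.8],"turn":[0,0,0]},{"gripper":1,"travel":[0,-3.5,-2.8],"turn":[0,0,0]},{"gripper":1,"travel":[0,-3.5,-2.8],"turn":[0,0,0]},{"gripper":1,"travel":[0,-2,-1.6],"turn":[0,0,0]},{"gripper":1,"travel":[0,0,0],"turn":[-8.2,0,0]},{"gripper":1,"travel":[0,0,0],"turn":[-8.2,0,0]},{"gripper":1,"travel":[0,0,0],"turn":[-8.2,0,0]},{"gripper":1,"travel":[0,0,0],"turn":[0,0,0]}]'
python3 - <<'E'
from h import *
s,R=st([.511,.107,.27])
im,c=snap('wrist','w1.png')
print(proj(c,[.511,.107,.188]),proj(c,[.511,.107,.222]))
E
```

```text
t: 0.9
tool_pos: [0.4166, 0.2965, 0.2702]
ee_rot: [-0.889, 1.382, 0.889]
force: [0.3, 1.1, -0.2]
opening: 0.0857
t: 1.7
tool_pos: [0.4883, 0.1552, 0.2701]
ee_rot: [-1.212, 1.208, 1.213]
force: [0.0, -0.9, 0.2]
opening: 0.0854
t1.70 pos [0.4883 0.1552 0.2701] q6 -1.326 q1 0.249 F [ 0.02 -0.86  0.16] M [ 0.007 -0.007  0.026] open 0.0854
 toolx [-0.001 -0.    -1.   ] jaw deg 90.24
 to target, tool axes cm [ 0.01 -2.25 -4.83]
[238.07518811 293.06447239] [225.04979796 318.48024673]
```

View pics/w1.png

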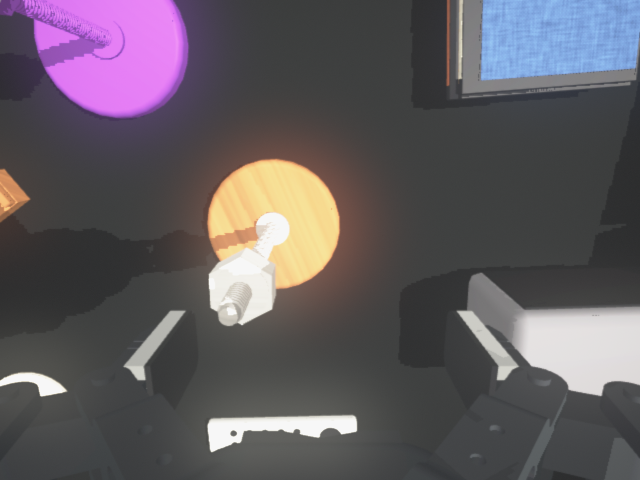

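The wrist view shows the right stand, with the mast tip near (229,320), the nut's flats facing image left and right, and the foot centred near (274,223). I'll refine the axis position.

Run:
```python
from h import *
c=load('w1');im=c['im'];hsv=cv2.cvtColor(im,cv2.COLOR_RGB2HSV)
m=cv2.inRange(hsv,(5,60,100),(28,255,255));k=np.zeros_like(m);k[150:300,200:350]=m[150:300,200:350]
cs,_=cv2.findContours(k,cv2.RETR_EXTERNAL,cv2.CHAIN_APPROX_NONE);h=max(cs,key=cv2.contourArea)
q=np.array([onz(c,x,y,.02)[:2] for x,y in cv2.convexHull(h)[:,0]],np.float32)*1000
print('foot',cv2.minEnclosingCircle(q),cv2.fitEllipse(q))
print('tip',onz(c,229,319,.222))
print('nut flats mid', onz(c,210,285,.185),onz(c,275,285,.185))
cv2.imwrite('pics/crop2.png',cv2.resize(im[240:335,195:290],(760,760),interpolation=cv2.INTER_CUBIC)[:600,:,::-1])
```

```text
foot ((512.08154296875, 118.33293151855469), 78.60416412353516) ((510.01055908203125, 119.15489959716797), (148.415771484375, 155.2017364501953), 131.1477508544922)
tip [0.51127334 0.10896233 0.222     ]
nut flats mid [0.50724696 0.09020867 0.185     ] [0.5070477  0.12817614 0.185     ]
```

View pics/crop2.png

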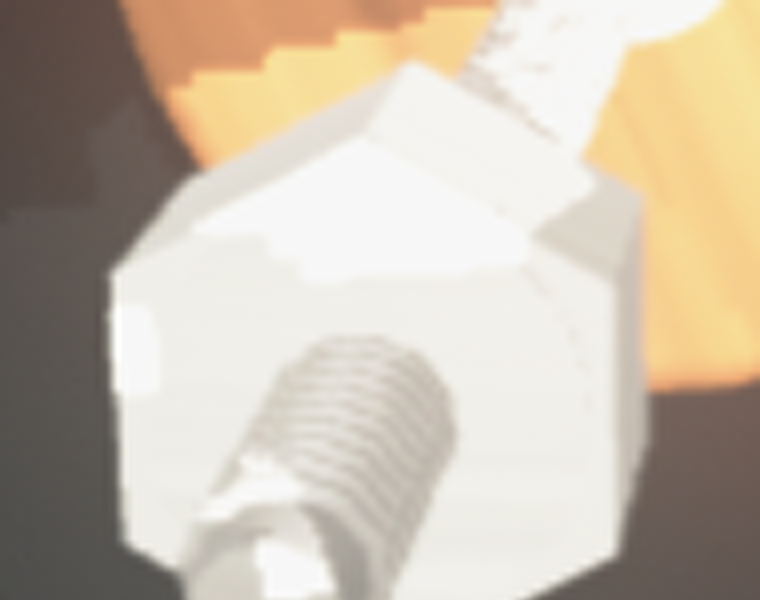

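```bash
python3 -m handwheel '[{"gripper":1,"travel":[0,-1.1,-2.4],"turn":[0,0,0]},{"gripper":1,"travel":[0,-1.17,-2.34],"turn":[0,0,0]},{"gripper":1,"travel":[0,0,0],"turn":[0,0,0]},{"gripper":1,"travel":[3,0,0],"turn":[0,0,0]},{"gripper":1,"travel":[3,0,0],"turn":[0,0,0]},{"gripper":1,"travel":[3,0,0],"turn":[0,0,0]},{"gripper":1,"travel":[2.2,0,0],"turn":[0,0,0]},{"gripper":1,"travel":[0,0,0],"turn":[0,0,0]}]'
python3 - <<'E'
from h import *
s,R=st([.511,.108,.158])
im,c=snap('wrist','w2.png')
E
```

```text
t: 2.55
tool_pos: [0.5091, 0.1081, 0.1558]
ee_rot: [-1.206, 1.214, 1.211]
force: [-0.0, 0.2, 0.4]
opening: 0.0854
t2.55 pos [0.5091 0.1081 0.1558] q6 -1.418 q1 0.151 F [-0.03  0.21  0.36] M [-0.062 -0.031 -0.058] open 0.0854
 toolx [-0.005 -0.001 -1.   ] jaw deg 89.90
 to target, tool axes cm [-0.22 -0.19 -0.01]
```

View pics/w2.png

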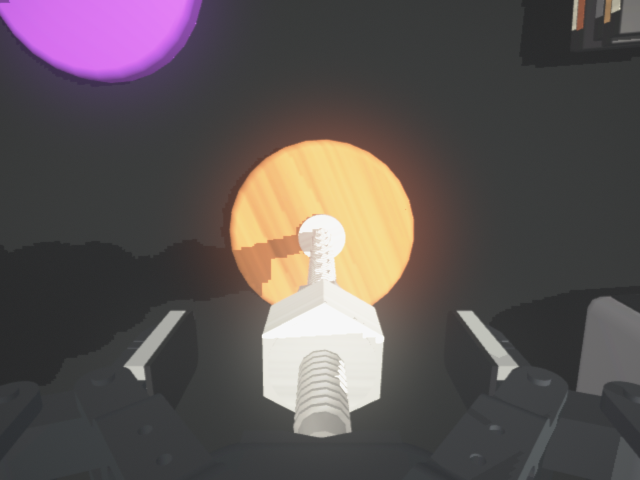

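The nut is centred between the pads (columns 263–383, between fingers at about 185 and 445), with its flats parallel to the pads. I'll correct x and z, close, and read the torques.

```bash
python3 - <<'E'
from h import *
c=load('w2');im=c['im'];hsv=cv2.cvtColor(im,cv2.COLOR_RGB2HSV)
k=cv2.inRange(hsv,(5,60,60),(28,255,255))
cs,_=cv2.findContours(k,cv2.RETR_EXTERNAL,cv2.CHAIN_APPROX_NONE);h=max(cs,key=cv2.contourArea)
pts=[p for p in h[:,0] if p[1]<285 and not(240<p[1]and p[0]<300)]
q=np.array([onz(c,x,y,.02)[:2] for x,y in pts],np.float32)*1000
A=np.c_[2*q,np.ones(len(q))];x=np.linalg.lstsq(A,(q**2).sum(1),rcond=None)[0];print('foot',x[:2],(x[2]+x[0]**2+x[1]**2)**.5)
print('top corners x',onz(c,263,400,.188),onz(c,383,400,.188),onz(c,322,432,.222))
st([.511,.108,.158])
E
python3 -m handwheel '[{"gripper":1,"travel":[-0.2,-0.1,0],"turn":[0,0.3,0]},{"gripper":1,"travel":[0,0,0],"turn":[0,0,0]},{"gripper":0.3,"travel":[0,0,0],"turn":[0,0,0]},{"gripper":0.3,"travel":[0,0,0],"turn":[0,0,0]},{"gripper":0.3,"travel":[0,0,0],"turn":[0,0,0]},{"gripper":0.3,"travel":[0,0,0],"turn":[0,0,0]},{"gripper":0.3,"travel":[0,0,0],"turn":[0,0,0]},{"gripper":0.3,"travel":[0,0,0],"turn":[0,0,0]}]' 60
python3 -c "from h import *;st([.511,.108,.158])"
```

```text
foot [490.1163677  118.19430161] 67.2365224004325
top corners x [0.52110839 0.08998758 0.188     ] [0.52111864 0.12686306 0.188     ] [0.50491315 0.10802196 0.222     ]
t2.60 pos [0.5102 0.1082 0.1575] q6 -1.419 q1 0.151 F [ 0.77 -0.63  0.76] M [-0.007 -0.065  0.043] open 0.0853
 toolx [-0.003 -0.    -1.   ] jaw deg 89.95
 to target, tool axes cm [-0.05 -0.08 -0.02]
t: 3.4
tool_pos: [0.5123, 0.1083, 0.1608]
ee_rot: [-1.213, 1.212, 1.207]
force: [-2.6, 4.5, 8.7]
opening: 0.0346
t3.40 pos [0.5123 0.1083 0.1608] q6 -1.413 q1 0.154 F [-2.6   4.47  8.71] M [ 0.686  0.422 -0.193] open 0.0346
 toolx [ 0.    -0.005 -1.   ] jaw deg 90.06
 to target, tool axes cm [ 0.28  0.13 -0.03]
```

```bash
python3 -m handwheel '[{"gripper":0.3,"travel":[0.005,0,0],"turn":[3,0,0]},{"gripper":0.3,"travel":[0.005,0,0],"turn":[3,0,0]},{"gripper":0.3,"travel":[0.005,0,0],"turn":[3,0,0]},{"gripper":0.3,"travel":[0.005,0,0],"turn":[3,0,0]}]' 60
python3 -c "from h import *;st([.511,.108,.158])"
python3 -m handwheel '[{"gripper":0.3,"travel":[0.007,0,0],"turn":[4,0,0]},{"gripper":0.3,"travel":[0.007,0,0],"turn":[4,0,0]},{"gripper":0.3,"travel":[0.007,0,0],"turn":[4,0,0]},{"gripper":0.3,"travel":[0.007,0,0],"turn":[4,0,0]},{"gripper":0.3,"travel":[0.007,0,0],"turn":[4,0,0]}]'
python3 -c "from h import *;st([.511,.108,.158])"
```

```text
t: 3.8
tool_pos: [0.5123, 0.1081, 0.1606]
ee_rot: [-1.057, 1.304, 1.05]
force: [-1.9, -0.2, 8.5]
opening: 0.0353
t3.80 pos [0.5123 0.1081 0.1606] q6 -1.202 q1 0.154 F [-1.91 -0.24  8.51] M [0.063 0.515 0.244] open 0.0353
 toolx [ 0.    -0.005 -1.   ] jaw deg 77.97
 to target, tool axes cm [ 0.26  0.12 -0.03]
t: 4.3
tool_pos: [0.5121, 0.1076, 0.1602]
ee_rot: [-0.792, 1.426, 0.784]
force: [-3.8, -4.2, 10.3]
opening: 0.0352
t4.30 pos [0.5121 0.1076 0.1602] q6 -0.852 q1 0.153 F [-3.81 -4.25 10.29] M [-0.668  0.625  0.259] open 0.0352
 toolx [-0.    -0.006 -1.   ] jaw deg 57.94
 to target, tool axes cm [ 0.22  0.11 -0.02]
```

```bash
python3 -m handwheel '[{"gripper":0.3,"travel":[0.009,0,0],"turn":[5,0,0]},{"gripper":0.3,"travel":[0.009,0,0],"turn":[5,0,0]},{"gripper":0.3,"travel":[0.009,0,0],"turn":[5,0,0]},{"gripper":0.3,"travel":[0.009,0,0],"turn":[5,0,0]},{"gripper":0.3,"travel":[0.009,0,0],"turn":[5,0,0]},{"gripper":0.3,"travel":[0.009,0,0],"turn":[5,0,0]},{"gripper":0.3,"travel":[0.007,0,0],"turn":[4,0,0]},{"gripper":0.3,"travel":[0.005,0,0],"turn":[3,0,0]}]'
python3 -c "from h import *;st()"
python3 -m handwheel '[{"gripper":0.3,"travel":[0.002,0,0],"turn":[1.2,0,0]},{"gripper":0.3,"travel":[0.002,0,0],"turn":[1.2,0,0]},{"gripper":0.3,"travel":[0.002,0,0],"turn":[1.2,0,0]},{"gripper":0.3,"travel":[0.002,0,0],"turn":[1.2,0,0]}]'
python3 -c "from h import *;st()"
```

```text
t: 5.1
tool_pos: [0.5113, 0.1071, 0.1594]
ee_rot: [-0.292, 1.554, 0.282]
force: [-8.2, -9.1, 14.0]
opening: 0.035
t5.10 pos [0.5113 0.1071 0.1594] q6 -0.207 q1 0.153 F [-8.23 -9.09 13.98] M [-1.507  1.287  0.246] open 0.0350
 toolx [-0.002 -0.007 -1.   ] jaw deg 20.95
t: 5.5
tool_pos: [0.5112, 0.1071, 0.1593]
ee_rot: [-0.228, 1.562, 0.218]
force: [-7.9, -9.8, 14.3]
opening: 0.0352
t5.50 pos [0.5112 0.1071 0.1593] q6 -0.125 q1 0.153 F [-7.89 -9.79 14.34] M [-1.408  1.364  0.239] open 0.0352
 toolx [-0.002 -0.007 -1.   ] jaw deg 16.26
```

Free running reads about 0.24 N m. I'll ease the side force, then go on in small steps, stopping as soon as the torque rises.

```bash
cat > chk.py <<'E'
import sys;from h import *
s,R=st();sys.exit(0 if s['ft_torque'][2]<0.33 and np.hypot(*s['force'][:2])<25 else 1)
E
python3 -m handwheel '[{"gripper":0.3,"travel":[-0.04,-0.045,-0.065],"turn":[0,0,0]},{"gripper":0.3,"travel":[-0.04,-0.045,-0.065],"turn":[0,0,0]},{"gripper":0.3,"travel":[0,0,0],"turn":[1.5,0,0]},{"gripper":0.3,"travel":[0,0,0],"turn":[1.5,0,0]},{"gripper":0.3,"travel":[0,0,0],"turn":[1.5,0,0]}]' >/dev/null; python3 chk.py &&
python3 -m handwheel '[{"gripper":0.3,"travel":[0,0,0],"turn":[1.6,0,0]},{"gripper":0.3,"travel":[0,0,0],"turn":[1.6,0,0]},{"gripper":0.3,"travel":[0,0,0],"turn":[1.6,0,0]}]' >/dev/null; python3 chk.py &&
python3 -m handwheel '[{"gripper":0.3,"travel":[0,0,0],"turn":[1.6,0,0]},{"gripper":0.3,"travel":[0,0,0],"turn":[1.6,0,0]},{"gripper":0.3,"travel":[0,0,0],"turn":[1.6,0,0]}]' >/dev/null && python3 chk.py &&
python3 -m handwheel '[{"gripper":0.3,"travel":[0,0,0],"turn":[1.6,0,0]},{"gripper":0.3,"travel":[0,0,0],"turn":[1.6,0,0]},{"gripper":0.3,"travel":[0,0,0],"turn":[1.6,0,0]}]' >/dev/null && python3 chk.py &&
python3 -m handwheel '[{"gripper":0.3,"travel":[0.003,0,0],"turn":[1.6,0,0]},{"gripper":0.3,"travel":[0.003,0,0],"turn":[1.6,0,0]},{"gripper":0.3,"travel":[0.003,0,0],"turn":[1.6,0,0]}]' >/dev/null && python3 chk.py &&
python3 -m handwheel '[{"gripper":0.3,"travel":[0.003,0,0],"turn":[1.6,0,0]},{"gripper":0.3,"travel":[0.003,0,0],"turn":[1.6,0,0]},{"gripper":0.3,"travel":[0.003,0,0],"turn":[1.6,0,0]}]' >/dev/null && python3 chk.py
```

```text
t6.00 pos [0.5109 0.1069 0.1597] q6 -0.047 q1 0.152 F [-2.82  3.27 -0.71] M [0.62  0.496 0.194] open 0.0347
 toolx [-0.001 -0.005 -1.   ] jaw deg 11.66
t6.30 pos [0.5109 0.1068 0.1596] q6 0.037 q1 0.152 F [-3.64  4.18 -1.86] M [0.756 0.697 0.229] open 0.0349
 toolx [-0.001 -0.005 -1.   ] jaw deg 6.85
t6.60 pos [0.5107 0.1068 0.1596] q6 0.121 q1 0.152 F [-3.47  4.63 -2.56] M [0.789 0.756 0.224] open 0.0350
 toolx [-0.001 -0.005 -1.   ] jaw deg 2.05
t6.90 pos [0.5106 0.1068 0.1595] q6 0.205 q1 0.152 F [-3.99  4.5  -3.34] M [0.84  0.756 0.251] open 0.0351
 toolx [-0.001 -0.005 -1.   ] jaw deg -2.75
t7.20 pos [0.5105 0.1069 0.1594] q6 0.288 q1 0.152 F [-3.93  6.15 -2.04] M [1.053 0.851 0.297] open 0.0349
 toolx [-0.001 -0.005 -1.   ] jaw deg -7.55
t7.50 pos [0.5105 0.107  0.1593] q6 0.372 q1 0.152 F [-5.15  7.62 -1.69] M [1.273 0.93  0.638] open 0.0351
 toolx [-0.001 -0.005 -1.   ] jaw deg -12.34
```

Contact: the torque rose to 0.64, about 0.4 above free running, which is within the band. I'll hold, release, rise straight up and look.

```bash
python3 -m handwheel '[{"gripper":0.3,"travel":[0,0,0],"turn":[0,0,0]},{"gripper":0.3,"travel":[0,0,0],"turn":[0,0,0]}]' >/dev/null; python3 -c "from h import *;st()"
python3 -m handwheel '[{"gripper":1,"travel":[0,0,0],"turn":[0,0,0]},{"gripper":1,"travel":[0,0,0],"turn":[0,0,0]},{"gripper":1,"travel":[0,0,0],"turn":[0,0,0]},{"gripper":1,"travel":[0,0,0],"turn":[0,0,0]},{"gripper":1,"travel":[0,0,0],"turn":[0,0,0]},{"gripper":1,"travel":[0,0,0],"turn":[0,0,0]}]'
python3 -m handwheel '[{"gripper":1,"travel":[-2.5,0,0],"turn":[0,0,0]},{"gripper":1,"travel":[-4,0,0],"turn":[0,0,0]},{"gripper":1,"travel":[-4,0,0],"turn":[0,0,0]},{"gripper":1,"travel":[-2,0,0],"turn":[0,0,0]},{"gripper":1,"travel":[0,0,0],"turn":[0,0,0]},{"gripper":1,"travel":[0,0,0],"turn":[0,0,0]}]'
python3 - <<'E'
from h import *
st([.517,-.213,.25]);im,c=snap('wrist','w3.png')
print(proj(c,[.511,.107,.222]),proj(c,[.517,-.213,.018]))
E
```

```text
t7.70 pos [0.5105 0.107  0.1593] q6 0.371 q1 0.152 F [-5.1   6.62 -2.35] M [1.174 0.944 0.332] open 0.0351
 toolx [-0.001 -0.005 -1.   ] jaw deg -12.28
t: 8.3
tool_pos: [0.5113, 0.1067, 0.1597]
ee_rot: [0.163, 1.564, -0.172]
force: [-0.2, 0.6, -0.1]
opening: 0.0852
t: 8.9
tool_pos: [0.5112, 0.1074, 0.2847]
ee_rot: [0.163, 1.563, -0.171]
force: [-0.3, 0.4, 0.6]
opening: 0.0855
t8.90 pos [0.5112 0.1074 0.2847] q6 0.369 q1 0.153 F [-0.26  0.4   0.6 ] M [-0.016 -0.031 -0.048] open 0.0855
 toolx [ 0.001 -0.005 -1.   ] jaw deg -12.21
 to target, tool axes cm [  3.63 -31.17   7.34]
[320.47094374 265.44168375] [381.4094659  459.42537118]
```

```bash
python3 -m handwheel '[{"gripper":1,"travel":[0,-2.9,0.68],"turn":[0,0,0]},{"gripper":1,"travel":[0,-4.1,0.97],"turn":[0,0,0]},{"gripper":1,"travel":[0,-4.1,0.97],"turn":[0,0,0]},{"gripper":1,"travel":[0,-4.1,0.97],"turn":[0,0,0]},{"gripper":1,"travel":[0,-4.1,0.97],"turn":[0,0,0]},{"gripper":1,"travel":[0,-4.1,0.97],"turn":[0,0,0]},{"gripper":1,"travel":[0,-4.1,0.97],"turn":[0,0,0]},{"gripper":1,"travel":[0,-3.6,0.84],"turn":[0,0,0]}]' >/dev/null
python3 -m handwheel '[{"gripper":1,"travel":[2.5,0,0],"turn":[-8,0,0]},{"gripper":1,"travel":[2.5,0,0],"turn":[-8,0,0]},{"gripper":1,"travel":[2.5,0,0],"turn":[-8,0,0]},{"gripper":1,"travel":[2.5,0,0],"turn":[-8,0,0]},{"gripper":1,"travel":[2.5,0,0],"turn":[-8,0,0]},{"gripper":1,"travel":[1,0,0],"turn":[-6.4,0,0]},{"gripper":1,"travel":[0,0,0],"turn":[0,0,0]},{"gripper":1,"travel":[0,0,0],"turn":[0,0,0]}]'
python3 - <<'E'
from h import *
st([.517,-.213,.004]);im,c=snap('wrist','w4.png')
hsv=cv2.cvtColor(im,cv2.COLOR_RGB2HSV);k=cv2.inRange(hsv,(3,80,60),(25,255,255))
cs,_=cv2.findContours(k,cv2.RETR_EXTERNAL,cv2.CHAIN_APPROX_NONE)
for h in cs:
    if cv2.contourArea(h)<500: continue
    p=np.array([onz(c,x,y,.018)[:2] for x,y in h[:,0]],np.float32)*1000
    r=cv2.minAreaRect(p);b=cv2.boxPoints(r);e=max((b[1]-b[0],b[2]-b[1]),key=np.linalg.norm)
    print(cv2.boundingRect(h),'c',np.round(r[0],1),np.round(r[1],1),'axis',np.degrees(np.arctan2(e[1],e[0])))
print(proj(c,[.517,-.213,.018]))
E
```

```text
t: 10.55
tool_pos: [0.5168, -0.2126, 0.1507]
ee_rot: [-0.468, 1.523, 0.462]
force: [0.9, 0.6, 0.2]
opening: 0.0854
t10.55 pos [ 0.5168 -0.2126  0.1507] q6 -1.030 q1 -0.441 F [0.87 0.61 0.19] M [-0.008 -0.011  0.057] open 0.0854
 toolx [-0.001 -0.005 -1.   ] jaw deg 33.98
 to target, tool axes cm [14.67 -0.    0.05]
(269, 108, 110, 262) c [ 524.2 -221.8] [ 73.  185.9] axis -55.95817
(0, 7, 210, 153) c [ 349.2 -211.6] [134.9  48.4] axis 5.4324336
[321.9142857 233.9274447]
```

View pics/w4.png

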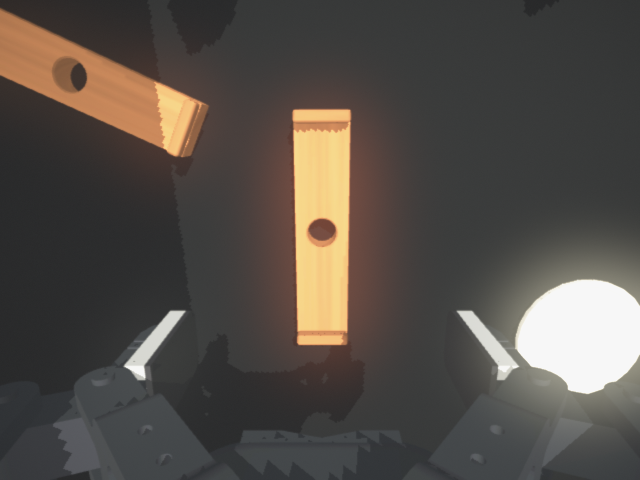

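The target hanger is at centre image with its hole at (322,231), lined up with the jaws. The look-alike is upper left and clear, and the coaster at right is clear too. Now to descend and grip.

```bash
python3 -c "
from h import *
c=load('w4');print(onz(c,322,231,.018))"
python3 -m handwheel '[{"gripper":1,"travel":[3,0,0],"turn":[0,0,0]},{"gripper":1,"travel":[4,0,0],"turn":[0,0,0]},{"gripper":1,"travel":[4,0,0],"turn":[0,0,0]},{"gripper":1,"travel":[2.6,0,0],"turn":[0,0,0]},{"gripper":1,"travel":[1.0,0,0],"turn":[0,0,0]},{"gripper":1,"travel":[0,0,0],"turn":[0,0,0]},{"gripper":1,"travel":[0,0,0],"turn":[0,0,0]}]' 40
python3 -m handwheel '[{"gripper":0.3,"travel":[0,0,0],"turn":[0,0,0]},{"gripper":0.3,"travel":[0,0,0],"turn":[0,0,0]},{"gripper":0.3,"travel":[0,0,0],"turn":[0,0,0]},{"gripper":0.3,"travel":[0,0,0],"turn":[0,0,0]},{"gripper":0.3,"travel":[0,0,0],"turn":[0,0,0]},{"gripper":0.3,"travel":[0,0,0],"turn":[0,0,0]},{"gripper":0.3,"travel":[0,0,0],"turn":[0,0,0]}]'
python3 -c "from h import *;st()"
```

```text
[ 0.51589748 -0.21126715  0.018     ]
t: 11.3
tool_pos: [0.518, -0.2139, 0.0066]
ee_rot: [-0.472, 1.52, 0.462]
force: [-0.2, -0.0, 1.1]
opening: 0.0856
t: 12.0
tool_pos: [0.5176, -0.2137, 0.0061]
ee_rot: [-0.472, 1.521, 0.463]
force: [-1.6, 2.0, 11.5]
opening: 0.035
t12.00 pos [ 0.5176 -0.2137  0.0061] q6 -1.030 q1 -0.443 F [-1.59  2.04 11.53] M [0.119 0.309 0.047] open 0.0350
 toolx [ 0.001 -0.006 -1.   ] jaw deg 34.19
```

```bash
python3 -m handwheel '[{"gripper":0.3,"travel":[-1,0,0],"turn":[0,0,0]},{"gripper":0.3,"travel":[-3.5,0,0],"turn":[0,0,0]},{"gripper":0.3,"travel":[-4.4,0,0],"turn":[0,0,0]},{"gripper":0.3,"travel":[-4.4,0,0],"turn":[0,0,0]},{"gripper":0.3,"travel":[-4.4,0,0],"turn":[0,0,0]},{"gripper":0.3,"travel":[-4.4,0,0],"turn":[0,0,0]},{"gripper":0.3,"travel":[-4.4,0,0],"turn":[0,0,0]},{"gripper":0.3,"travel":[-1,0,0],"turn":[0,0,0]}]' 60
python3 -m handwheel '[{"gripper":0.3,"travel":[0,0,0],"turn":[0,0,0]},{"gripper":0.3,"travel":[0,0,0],"turn":[0,0,0]}]'
python3 - <<'E'
from h import *
st([.511,.107,.28]);im,c=snap('wrist','w5.png');s=env.state()
for d in (.008,.012,.016):
  p=s['tool_pos']+[0,0,d];print(proj(c,p))
E
```

```text
t: 12.8
tool_pos: [0.5188, -0.2128, 0.2859]
ee_rot: [-0.475, 1.516, 0.459]
force: [1.1, -0.4, -0.9]
opening: 0.0339
t: 13.0
tool_pos: [0.5165, -0.2118, 0.2794]
ee_rot: [-0.471, 1.522, 0.464]
force: [-0.4, -0.7, -2.0]
opening: 0.0343
t13.00 pos [ 0.5165 -0.2118  0.2794] q6 -1.034 q1 -0.440 F [-0.39 -0.67 -1.98] M [-0.023 -0.025  0.025] open 0.0343
 toolx [-0.001 -0.005 -1.   ] jaw deg 34.19
 to target, tool axes cm [-0.21 26.68 17.46]
[321.59606832 326.31766002]
[321.58717271 331.548603  ]
[321.57778857 337.06682225]
```

View pics/w5.png

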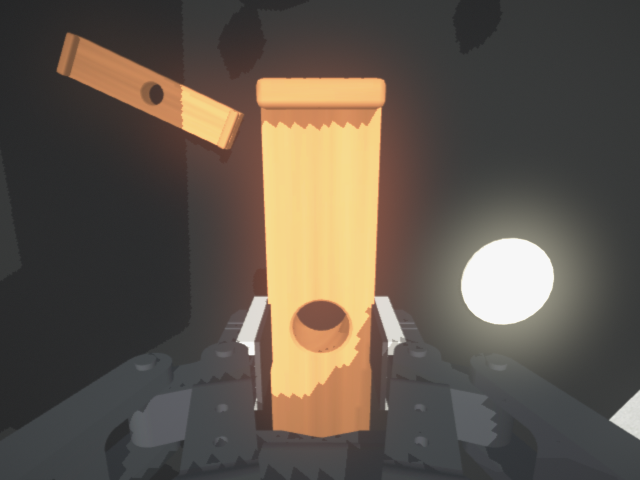

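The hanger is held square, with the hole rim centred at about (321,326); the TCP axis projects to (321.6,331.5), so the hole sits about 2 mm off along tool +y. I'll check the mast in the earlier wrist picture w3 for the same camera bias.

Run:
```python
from h import *
im=load('w3')['im'];cv2.imwrite('pics/crop3.png',cv2.resize(im[190:310,240:400],(800,600),interpolation=cv2.INTER_CUBIC)[:,:,::-1])
```

```text
(no output)
```

View pics/crop3.png

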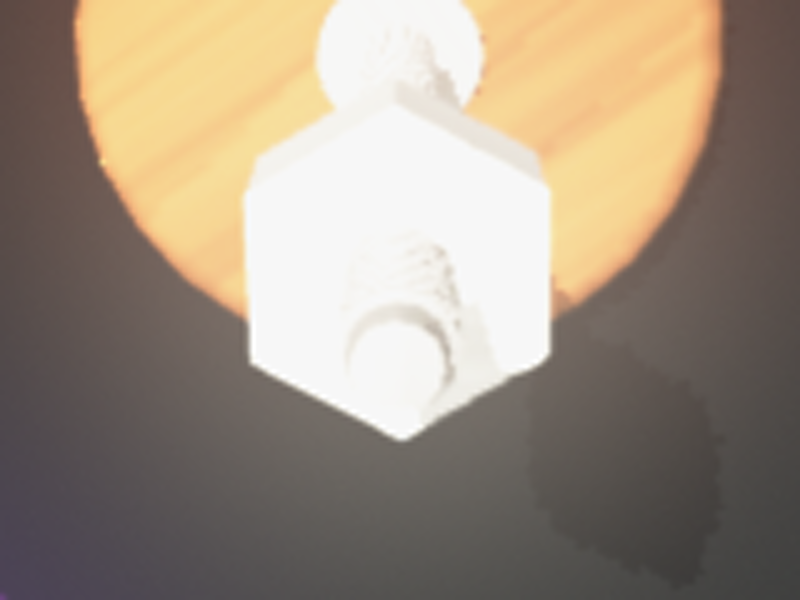

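In crop3 the mast tip is at px (320,262) and the nut's top centre at about (320,243). Next I'll compute the offsets in the same camera.

Run:
```python
from h import *
c=load('w3');t=onz(c,320,262,.222);n=onz(c,320,243.4,.1855);print('tip',t,'nut',n,'tcp .5112 .1074')
c=load('w5');h=onz(c,321,326.3,.2794+.012);print('hole',h)
s,R=st()
off=h-s['tool_pos'];off[2]=0;print('hole off tool axes mm',(R.T@off*1000).round(2))
for m in (t,n,np.array([.511,.107,0])):
    tg=np.array([m[0],m[1],.28])-off;print(tg,(R.T@(tg-s['tool_pos'])*100).round(2))
```

```text
tip [0.51115656 0.1088861  0.222     ] nut [0.51118933 0.10892237 0.1855    ] tcp .5112 .1074
hole [ 0.5148152 -0.2099112  0.2914   ]
t13.05 pos [ 0.5163 -0.2117  0.2788] q6 -1.034 q1 -0.440 F [-0.34  0.73 -1.44] M [-0.039 -0.039  0.02 ] open 0.0342
 toolx [-0.002 -0.004 -1.   ] jaw deg 34.19
hole off tool axes mm [-0.    2.3  -0.21]
[0.5126219  0.10709521 0.28      ] [-0.25 26.58 17.61]
[0.51265466 0.10713148 0.28      ] [-0.25 26.58 17.61]
[0.51246533 0.10520911 0.28      ] [-0.25 26.43 17.49]
```

```bash
python3 -m handwheel '[{"gripper":0.3,"travel":[0,2.2,1.45],"turn":[0,0,0]},{"gripper":0.3,"travel":[0,3.6,2.38],"turn":[0,0,0]},{"gripper":0.3,"travel":[0,3.8,2.5],"turn":[0,0,0]},{"gripper":0.3,"travel":[0,3.8,2.5],"turn":[0,0,0]},{"gripper":0.3,"travel":[0,3.8,2.5],"turn":[0,0,0]},{"gripper":0.3,"travel":[0,3.8,2.5],"turn":[0,0,0]},{"gripper":0.3,"travel":[0,3.4,2.25],"turn":[0,0,0]},{"gripper":0.3,"travel":[0,2.18,1.46],"turn":[0,0,0]}]' >/dev/null
python3 -m handwheel '[{"gripper":0.3,"travel":[0,0,0],"turn":[0,0,0]},{"gripper":0.3,"travel":[0,0,0],"turn":[0,0,0]},{"gripper":0.3,"travel":[0,0,0],"turn":[0,0,0]},{"gripper":0.3,"travel":[0,0,0],"turn":[0,0,0]}]'
python3 - <<'E'
from h import *
s,R=st([.512,.1068,.24]);im,c=snap('wrist','w6.png')
cv2.imwrite('pics/crop4.png',cv2.resize(im[270:390,240:400],(800,600),interpolation=cv2.INTER_CUBIC)[:,:,::-1])
print(proj(c,[.511,.1075,.222]),proj(c,s['tool_pos']+[-.0013,.0019,.012]))
E
```

```text
t: 14.25
tool_pos: [0.5128, 0.1054, 0.2781]
ee_rot: [-0.471, 1.523, 0.463]
force: [-0.2, 0.4, -1.2]
opening: 0.0344
t14.25 pos [0.5128 0.1054 0.2781] q6 -0.444 q1 0.149 F [-0.24  0.39 -1.16] M [ 0.06   0.011 -0.049] open 0.0344
 toolx [-0.001 -0.005 -1.   ] jaw deg 34.12
 to target, tool axes cm [3.81 0.17 0.03]
[321.44674565 264.14855958] [321.91521644 326.77415244]
```

View pics/crop4.png

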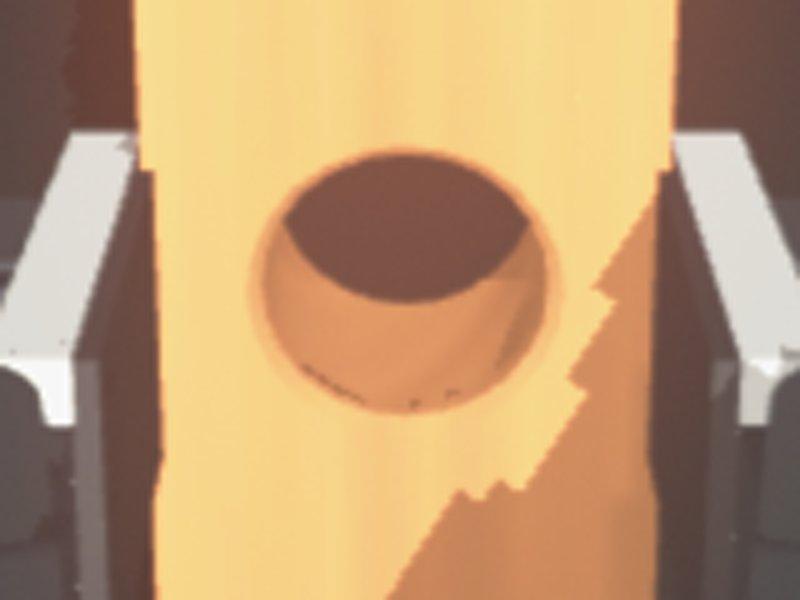

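The hole rim is still at px (321,326), so the hold has not slipped. I'll correct 1.5 mm and lower in steps with force checks.

```bash
python3 -m handwheel '[{"gripper":0.3,"travel":[1.5,0.15,0.03],"turn":[0,0,0]},{"gripper":0.3,"travel":[2,0,0],"turn":[0,0,0]},{"gripper":0.3,"travel":[0,0,0],"turn":[0,0,0]},{"gripper":0.3,"travel":[0,0,0],"turn":[0,0,0]}]' >/dev/null; python3 -c "from h import *;st([.512,.1068,.24])"
python3 -m handwheel '[{"gripper":0.3,"travel":[0.4,0,0],"turn":[0,0,0]},{"gripper":0.3,"travel":[0.4,0,0],"turn":[0,0,0]},{"gripper":0.3,"travel":[0.4,0,0],"turn":[0,0,0]},{"gripper":0.3,"travel":[0.4,0,0],"turn":[0,0,0]},{"gripper":0.3,"travel":[0.4,0,0],"turn":[0,0,0]},{"gripper":0.3,"travel":[0,0,0],"turn":[0,0,0]}]' >/dev/null; python3 -c "from h import *;st([.512,.1068,.24])"
```

```text
t14.70 pos [0.5123 0.1071 0.2439] q6 -0.441 q1 0.152 F [ 0.04 -0.06  0.03] M [ 0.046 -0.01   0.024] open 0.0341
 toolx [-0.001 -0.005 -1.   ] jaw deg 34.15
 to target, tool axes cm [ 0.39 -0.01 -0.04]
t15.30 pos [0.512  0.1074 0.223 ] q6 -0.440 q1 0.153 F [ 0.23 -0.44 -0.22] M [-0.028 -0.06   0.033] open 0.0345
 toolx [-0.001 -0.005 -1.   ] jaw deg 34.19
 to target, tool axes cm [-1.7  -0.06 -0.04]
```

```bash
python3 -m handwheel '[{"gripper":0.3,"travel":[0.3,0,0],"turn":[0,0,0]},{"gripper":0.3,"travel":[0.3,0,0],"turn":[0,0,0]},{"gripper":0.3,"travel":[0.3,0,0],"turn":[0,0,0]},{"gripper":0.3,"travel":[0,0,0],"turn":[0,0,0]}]' >/dev/null; python3 -c "
from h import *;import sys
s,R=st();sys.exit(int(np.linalg.norm(s['force'])>5))" &&
python3 -m handwheel '[{"gripper":0.3,"travel":[0.4,0,0],"turn":[0,0,0]},{"gripper":0.3,"travel":[0.4,0,0],"turn":[0,0,0]},{"gripper":0.3,"travel":[0.3,0,0],"turn":[0,0,0]},{"gripper":0.3,"travel":[0.3,0,0],"turn":[0,0,0]},{"gripper":0.3,"travel":[0,0,0],"turn":[0,0,0]}]' >/dev/null; python3 -c "from h import *;st()"
```

```text
t15.70 pos [0.5121 0.1074 0.2142] q6 -0.440 q1 0.152 F [-0.45 -0.83 -0.85] M [-0.036 -0.028 -0.022] open 0.0341
 toolx [-0.001 -0.005 -1.   ] jaw deg 34.19
t16.20 pos [0.5121 0.1073 0.2002] q6 -0.440 q1 0.152 F [ 0.74  0.28 -1.13] M [-0.049 -0.052 -0.01 ] open 0.0342
 toolx [-0.001 -0.005 -1.   ] jaw deg 34.19
```

The mast is through the hole with no contact force. Now down until the hanger touches the nut.

```bash
cat > fz.py <<'E'
from h import *;import sys
s,R=st();sys.exit(int(s['force'][2]>3.5))
E
python3 -m handwheel '[{"gripper":0.3,"travel":[0.3,0,0],"turn":[0,0,0]},{"gripper":0.3,"travel":[0.25,0,0],"turn":[0,0,0]},{"gripper":0.3,"travel":[0,0,0],"turn":[0,0,0]}]' >/dev/null; python3 fz.py &&
python3 -m handwheel '[{"gripper":0.3,"travel":[0.1,0,0],"turn":[0,0,0]},{"gripper":0.3,"travel":[0.1,0,0],"turn":[0,0,0]},{"gripper":0.3,"travel":[0,0,0],"turn":[0,0,0]}]' >/dev/null && python3 fz.py &&
python3 -m handwheel '[{"gripper":0.3,"travel":[0.1,0,0],"turn":[0,0,0]},{"gripper":0.3,"travel":[0,0,0],"turn":[0,0,0]}]' >/dev/null && python3 fz.py &&
python3 -m handwheel '[{"gripper":0.3,"travel":[0.1,0,0],"turn":[0,0,0]},{"gripper":0.3,"travel":[0,0,0],"turn":[0,0,0]}]' >/dev/null && python3 fz.py &&
python3 -m handwheel '[{"gripper":0.3,"travel":[0.1,0,0],"turn":[0,0,0]},{"gripper":0.3,"travel":[0,0,0],"turn":[0,0,0]}]' >/dev/null && python3 fz.py
```

```text
t16.50 pos [0.5121 0.1073 0.1948] q6 -0.440 q1 0.152 F [-0.04 -0.04 -0.56] M [ 0.009 -0.002 -0.013] open 0.0343
 toolx [-0.001 -0.005 -1.   ] jaw deg 34.19
t16.80 pos [0.5123 0.1073 0.193 ] q6 -0.440 q1 0.152 F [-0.72  0.43 -0.94] M [ 0.023 -0.047 -0.015] open 0.0346
 toolx [-0.    -0.005 -1.   ] jaw deg 34.19
t17.00 pos [0.5123 0.1073 0.1921] q6 -0.440 q1 0.152 F [ 0.2   1.01 -0.81] M [-0.039  0.008  0.049] open 0.0340
 toolx [-0.    -0.005 -1.   ] jaw deg 34.19
t17.20 pos [0.5125 0.1072 0.1913] q6 -0.440 q1 0.152 F [-1.51  0.21  3.5 ] M [-0.082  0.26  -0.012] open 0.0344
 toolx [ 0.    -0.005 -1.   ] jaw deg 34.19
t17.40 pos [0.5125 0.1072 0.1909] q6 -0.440 q1 0.152 F [-3.43 -0.99 17.75] M [-0.228  0.938 -0.009] open 0.0342
 toolx [ 0.001 -0.005 -1.   ] jaw deg 34.19
```

Contact came at z 0.191, as predicted. I'll relieve the push, open, rise clear and look.

```bash
python3 -m handwheel '[{"gripper":0.3,"travel":[-0.1,0,0],"turn":[0,0,0]},{"gripper":0.3,"travel":[0,0,0],"turn":[0,0,0]},{"gripper":1,"travel":[0,0,0],"turn":[0,0,0]},{"gripper":1,"travel":[0,0,0],"turn":[0,0,0]},{"gripper":1,"travel":[0,0,0],"turn":[0,0,0]},{"gripper":1,"travel":[0,0,0],"turn":[0,0,0]},{"gripper":1,"travel":[0,0,0],"turn":[0,0,0]},{"gripper":1,"travel":[0,0,0],"turn":[0,0,0]}]'
python3 -m handwheel '[{"gripper":1,"travel":[-2,0,0],"turn":[0,0,0]},{"gripper":1,"travel":[-4,0,0],"turn":[0,0,0]},{"gripper":1,"travel":[-4,0,0],"turn":[0,0,0]},{"gripper":1,"travel":[-3,0,0],"turn":[0,0,0]},{"gripper":1,"travel":[0,0,0],"turn":[0,0,0]},{"gripper":1,"travel":[0,0,0],"turn":[0,0,0]},{"gripper":1,"travel":[0,0,0],"turn":[0,0,0]}]'
python3 - <<'E'
from h import *
st();a,c=snap('wrist','w7.png');b,_=snap('side','side1.png');t,_=snap('top','top1.png')
f=lambda x:cv2.resize(x,(400,400),interpolation=cv2.INTER_CUBIC)
cv2.imwrite('pics/fin.png',np.hstack([f(a[80:400,160:480]),f(b[190:350,220:380])])[:,:,::-1])
o=load('top0')['im']
d=np.abs(t.astype(int)-o).max(2)
for n,(x,y) in dict(speaker=(158,218),cases=(187,344),coaster=(399,174),remote=(284,164)).items():
    print(n,d[y-10:y+10,x-25:x+25].mean().round(1), (d[y-40:y+40,x-50:x+50]>60).sum())
E
```

```text
t: 18.2
tool_pos: [0.5123, 0.1073, 0.1911]
ee_rot: [-0.471, 1.521, 0.464]
force: [0.2, 0.1, 0.8]
opening: 0.0852
t: 18.9
tool_pos: [0.5117, 0.1079, 0.3201]
ee_rot: [-0.471, 1.523, 0.464]
force: [-0.2, 0.4, -0.4]
opening: 0.0854
t18.90 pos [0.5117 0.1079 0.3201] q6 -0.441 q1 0.153 F [-0.21  0.37 -0.41] M [-0.018 -0.009  0.006] open 0.0854
 toolx [-0.002 -0.005 -1.   ] jaw deg 34.19
speaker 0.8 2
cases 83.8 3317
coaster 0.4 0
remote 102.7 5837
```

View pics/fin.png

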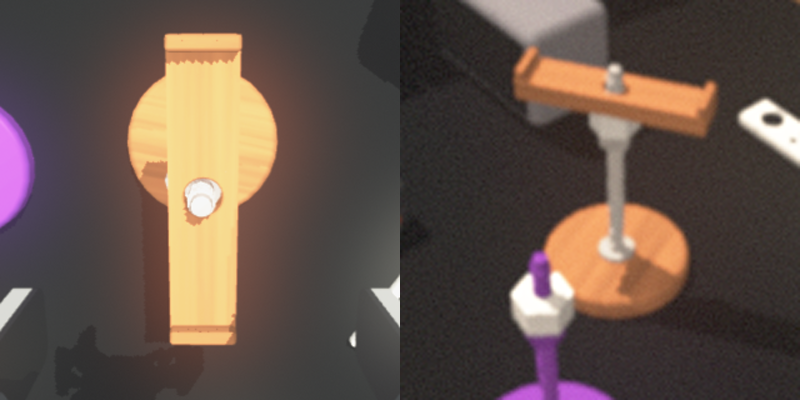

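The bar lies flat on the upper nut, with the mast through its hole, and the gripper is clear. The large top-view differences at the cases and remote are probably arm and shadow, so I'll check those two in the side view.

Run:
```python
from h import *
a=load('side0')['im'];b=load('side1')['im']
for n,(x,y,w,h) in dict(cases=(135,230,95,80),remote=(345,225,80,55),coaster=(435,300,65,50),speaker=(225,160,55,85)).items():
    A,B=[cv2.GaussianBlur(cv2.cvtColor(i[y:y+h,x:x+w],cv2.COLOR_RGB2GRAY),(3,3),0).astype(np.float32) for i in(a,b)]
    print(n,np.abs(A-B).mean().round(2),cv2.phaseCorrelate(A,B))
```

```text
cases 13.64 ((-0.015340513962492253, -0.037941643148464266), 0.8805409056444963)
remote 1.21 ((0.08250765350226175, -0.04368593931140197), 1.0167643924554188)
coaster 0.77 ((-0.06448989046690912, -0.05775994984056254), 0.8455884529484643)
speaker 3.97 ((0.024137478645577914, -0.018923593761876134), 0.8779047110787145)
```

Nothing shifted: all four moved less than 0.1 px. Handing in.

```bash
python3 -c "
from h import *
st();print(close_job())"
```

```text
t19.05 pos [0.5118 0.1079 0.32  ] q6 -0.441 q1 0.153 F [-0.44 -0.05  0.58] M [ 0.047  0.043 -0.021] open 0.0854
 toolx [-0.002 -0.006 -1.   ] jaw deg 34.19
the job is handed in; nothing more can be done
None
```

I screwed the upper nut about 102° clockwise in one grasp until it bore on the lower nut. The hanger farthest from the base then went over the mast, and I let go and handed in at 19 s of the 70 s.

- **Tightness:** turning torque was about 0.24 N m running free and 0.64 N m at the end. That is 0.4 above free running, inside the 0.2–0.45 band but near its top. At a standstill it read 0.33, within the stated 0.2 uncertainty.
- **Lower nut:** I did not check its corner directly in an image. That it stayed put rests on the torque staying below 0.6 above free running.
- **Hanger:** it touched down at the expected height, and the last pictures show it lying level on the upper nut with the mast through its hole. The gripper was open, 13 cm above its release height.
- **Other objects:** the speaker, disc cases, coaster and remote moved less than 0.1 pixel in the side view. The top view showed large differences at the cases and remote; I put these down to the arm and its shadow, since the side view shows no shift.
- **Disagreement:** the wrist camera placed the mast about 1.5 mm from where the top camera did, and one wrist-camera fit of the foot was 20 mm out, so I discarded it. I aimed between the other two readings and met no side force on the way down.

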